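# Shut the instrument case and lock its lid with the quarter-turn key

## Task

Close the hinged lid of the blue instrument case, then take the red T-headed key from the wooden rack, put it lengthwise down through the slot in the shut lid until its collar sits flat on the lid, and turn it a quarter turn so that it locks. Let go of the key, and leave the black pin, the screwdriver, the can and the red bin where they are.

Things in the scene. Friction and masses are not known exactly. Their poses are not given: they have to be found in the camera images.
- case: Blue open-topped case fixed to the bench, 160 (x) x 130 (y) x 60 mm high, walls 4 mm. Origin at the centre of its underside. Lid hinge line: along y at x = -80, z = 60 mm. A steel bracket inside, just under the shut lid (z 55 to 60, x 28 to 76 mm), has a 15 x 36 mm slot under the lid's slot.
- lid (a joint): Angle of the aluminium lid in rad: 0 = shut flat on the case (its top is then 65 mm above the bench), grows as its free (+x) edge rises; it starts half open. The lid is 160 mm from hinge to free edge, 130 mm wide, 5 mm thick. The hinge is stiff: the lid stays where it is left, and 1 to 3 N pressing down on its top face moves it.
- lid_slot (a point): Centre of the lid's through slot, on the lid's top face, 130 mm from the hinge line and 30 mm from the free edge; moves with the lid. The slot is 34 mm long along this frame's y and 13 mm wide along x; z is the lid's outward normal. With the lid shut the axes are parallel to the case's.
- key: Loose red T-key, about 60 g, upright in a rack pocket. Origin: underside centre of its collar, z up. Collar 32 mm across, z 0 to 4 mm; flat grip 46 (x) x 14 (y), z 4 to 38; shaft 9 across, z -14 to 0; T-head 30 (x) x 9 (y), z -20 to -14; tip 24 x 6 to z -23. A half turn gives the same key. Collar on the shut lid: head hangs 4 mm under the bracket, turns freely either way, no stop.
- rack: Wooden block fixed to the bench, 70 (x) x 200 (y) x 40 mm high, origin at the centre of its underside. Two pockets 35 mm (x) x 15 mm (y), 30 mm deep, at y = -55 and +55 mm; key and pin hang in them with their collars on the block's top, either one in either pocket.
- pin: Loose black pin with a round knob 20 mm across and a plain round shaft, in the other pocket of the rack; not needed. Origin at the underside of its collar (32 mm across); its knob rises 38 mm above that.
- screwdriver: Orange-handled screwdriver lying on the bench, 170 mm long along its own x, blade to +x; not needed.
- can: Closed can with a green label, 52 mm across, 130 mm tall, upright; not needed. Origin at the centre of its underside.
- bin: Small open red bin, 100 x 75 x 45 mm; not needed. Origin at the centre of its underside.
Things that resemble listed ones, but are neither listed nor needed, are in the scene too. Leave any green look-alike of the key alone.

How it is judged:
On the way, in this order (a step that is already met when the one before it is completed fails the run):
1. the lid is shut (value of joint lid below 0.04 rad), for 0.1 s.
2. the key's head is through the slot of the shut lid (value of joint lid below 0.04 rad and horizontal distance between key and lid_slot below 0.006 m and z of key in the frame of lid_slot between -0.003 and 0.006 m), for 0.05 s.
3. the key is turned across the slot (horizontal distance between key and lid_slot below 0.006 m and z of key in the frame of lid_slot below 0.006 m and angle between the x axis of key and the y axis of lid_slot, either way round above 1.3 rad), for 0.1 s.
At the end, for the whole second after the job is handed in: The lid is shut (within 0.04 rad); the key stands upright (within 0.12 rad) in the lid's slot, within 6 mm of its centre, with its collar on the lid (within 2.5 mm); its head lies across the slot (within about 15 degrees of square); the key is released and at rest (value of joint lid below 0.04 rad and horizontal distance between key and lid_slot below 0.006 m and z of key in the frame of lid_slot between -0.003 and 0.0025 m and angle between key's own z axis and vertical below 0.12 rad and angle between the x axis of key and the y axis of lid_slot, either way round above 1.3 rad and linear speed of key below 0.02 m/s); the robot touches nothing.
It fails at once if the black pin was moved more than 40 mm (distance of pin from where it was at the start of the episode above 0.04 m).
It fails at once if the screwdriver was moved more than 40 mm (distance of screwdriver from where it was at the start of the episode above 0.04 m).
It fails at once if the can was moved more than 40 mm or tipped (distance of can from where it was at the start of the episode above 0.04 m or angle between can's own z axis and vertical above 0.5 rad).
It fails at once if the bin was moved more than 40 mm (distance of bin from where it was at the start of the episode above 0.04 m).
It also fails if it takes over 58 s, if anything falls off the work surface, if the arm or the gripper's body presses on something with over 40 N, if the wrist force passes 120 N, or if a joint passes its speed limit or range.

## Robot

A 7-joint arm with a two-finger parallel gripper is mounted at the origin on the work surface. World frame = base frame: x ahead of the robot, y to its left, z up, the work surface at z = 0. Lengths are in m, angles in rad, forces in N, time in s.
With the tool pointing down it reaches from about 0.425 to 1.025 m from the base axis. Payload 9.4 kg.
Tool frame: the origin (TCP) lies at the very end of the fingers, on their centre line; the grasp point (between the pads) lies 19 mm behind it; y points along the fingers, z is the direction in which the jaws open and shut, and the axes are right-handed (so a half turn about y gives the same grasp; the last joint's range is limited). The gripper opens to 85 mm and grips with 20 to 120 N. Pads are 22 mm wide; open, the fingers measure 114 mm over their backs; the gripper's body (76 mm by 85 mm) begins 54 mm behind the grasp point. The pads swing forward as they close: fully open they stand 13 mm farther back than shut.
Start: joints at [-1.201, 0.599, -0.003, 1.599, 0.002, 0.943, -0.08], TCP at [0.313, 0.654, 0.231] pointing down, gripper open.
Joint ranges: [-2.57, 2.57], [-0.35, 1.97], [-1.29, 1.29], [0.11, 2.56], [-1.05, 4.19], [0.11, 1.86], [-2.63, 2.63]. Speed limits (rad/s): [2.22, 2.22, 3.01, 3.01, 3.14, 3.14, 3.14].

## Interface

Orientations are given as a 3x3 rotation matrix whose columns are the frame's x, y, z axes.
In Python, from bench import robot, camera, camera_model, search_frame, tip_of gives the robot as it stands.
- The arm moves only by the tool carry_out, never from a script. Its argument "deltas" is a list of rows, each a list of 7 numbers: the finger opening in m, from 0 to 0.0854, then the shift along the tool's x, y, z in m, then the turn, a rotation vector about the tool's x, y, z in rad. A call has 1 to 20 rows; each row shifts and turns the commanded pose from where the row before left it, along the tool's axes as they then stand; what a row does not reach is not made up. A row lasts 1/12 s, in which the tool goes at most 41.7 mm and 7.16 degrees, less where a joint would pass 70% of its speed; a pose out of reach is approached as far as the arm can. A call is refused whole if a number of a shift passes 0.0417 or a number of a turn 0.125, either way. A call with a gripper value outside its range is refused whole. The fingers move at their own pace and stop on an object; "force" is the grip in N (left out, the last holds). Time passes only in rows, so rows that do not move let the fingers close. It gives the time, the measured TCP pose, the force and the opening at its end, in the units of the state.
- robot.get_state(): the state, without advancing time (a new reading comes with each control period).
- camera(name): name is "scene" or "top" or "wrist"; returns (picture, depth): 420x560x3 uint8, red, green, blue; 420x560 float32, m along the optical axis (not along the pixel's ray), 0 where there is no reading.
- camera_model(name): a dict with "camera_matrix" (3x3 intrinsics, pixels), "k1" (the pictures are not rectified: a ray, as slopes to the right and down, at radius r is drawn at 1 + k1 r^2 times it, then the intrinsics apply), "rvec" (rotation vector, rad) and "tvec" (3), from world to camera coordinates, as OpenCV has them; the wrist camera has in their place "T_tool_cam" (4x4, takes a point from camera to tool coordinates, whose origin is the TCP and whose axes are the tool frame's). Camera axes: x right, y down, z forward; pixel columns grow to the right and rows downward; lengths in m; the calibration is good to about 2 mm. A picture is of the moment at which its call begins: read the wrist's pose just before it. camera_model takes no time and is no camera call.
- robot.hand_in(): hands the job in, once; it reports no verdict.
Trained networks look in the newest picture that a camera, given by its name, has taken for a name from the list of things; names that differ only in an ending like _2 or _b are one class to them, and where a whole thing is asked for, a point or a joint stands for the part that bears it (a point fixed in the world has none). Each returns a list of dicts, best first, with "score" (0 to 1); they miss things now and then, are a little off and sometimes report something else, mostly with a low value. They report only what shows in the picture. A call takes as long as a camera call. They do not tell look-alikes from the thing itself.
- search_frame(camera, query): "centre" ([x, y, z] in m, in the coordinates of the camera as it stood for that picture, good to about 4 mm: the middle of the surface that is visible of it).
- tip_of(camera, query): "centre" ([x, y, z] in m, in the coordinates of the camera as it stood for that picture, good to about 4 mm: a listed point, or the origin of a listed thing).
The state is a dict: "t": time; "qpos": joint angles; "qd": joint speeds; "tau": joint torques, N m; "position": TCP position; "orientation": TCP orientation; "ft_force": force on the tool from outside, world axes, zero at the start; "ft_torque": the same for the moment, N m; "grip_width": finger opening in m.
Only numpy, scipy, OpenCV 4.12 (cv2) and the standard library are available. Lean on these libraries where they do the work, as an engineer would, in place of code of your own. Each camera call takes 0.05 s, during which the arm holds its last target. There are 200 camera calls.

## Working session

There is one attempt and no reset: what is moved stays moved. The work goes in short steps, Python scripts to look and compute and a tool call to move; the robot and the scene stay as the last step left them, time stands still between calls to the robot, and variables do not carry over. Pictures are saved under pics/ and viewed, about 8 in all and at most 12, crops included, and the job is handed in when it is done.

Besides the shell and the picture viewer there is one more tool, called after ">>>" in YAML: its name, and indented under it one key for each argument. carry_out: Moves the arm, as the interface text tells. Its arguments: {"type":"object","properties":{"deltas":{"type":"array"},"force":{"type":"number"}},"required":["deltas"]}

```bash
mkdir -p pics; ls
cat > h.py <<'E'
import numpy as np, cv2
from bench import robot, camera, camera_model, search_frame, tip_of
def Twc(name, st=None):
    m=camera_model(name)
    if name=='wrist':
        st=st or robot.get_state(); T=np.eye(4); T[:3,:3]=np.array(st['orientation']); T[:3,3]=st['position']
        return T@np.array(m['T_tool_cam'])
    T=np.eye(4); T[:3,:3]=cv2.Rodrigues(np.array(m['rvec'],float))[0]; T[:3,3]=np.ravel(m['tvec']); return np.linalg.inv(T)
def rays(name,uv):
    m=camera_model(name); K=np.array(m['camera_matrix'],float)
    d=np.array([m['k1'],0,0,0],float)
    return cv2.undistortPoints(np.array(uv,float).reshape(-1,1,2),K,d)[:,0]
def cloud(name,depth,T):
    h,w=depth.shape; v,u=np.mgrid[:h,:w]
    n=rays(name,np.stack([u.ravel(),v.ravel()],1)); z=depth.ravel()
    P=np.c_[n*z[:,None],z]; P=P@T[:3,:3].T+T[:3,3]; P[z==0]=np.nan
    return P.reshape(h,w,3)
def w(T,c): return (T[:3,:3]@np.array(c)+T[:3,3]).round(4)
def save(f,im): cv2.imwrite('pics/'+f,im[:,:,::-1])
E
python3 - <<'E'
from h import *
st=robot.get_state(); print(st['t'],st['position'],np.round(st['orientation'],3))
for n in ['scene','top']:
    T=Twc(n); im,d=camera(n); save(n+'0.png',im); np.save(n+'0.npy',cloud(n,d,T))
    print(n,T[:3,3].round(3))
    for q in ['key','pin','rack','case','lid_slot','can','bin','screwdriver']:
        for r in tip_of(n,q)[:3]: print(q,round(r['score'],2),w(T,r['centre']))
E
```

```text
pics
0.0 [0.31311098 0.65337902 0.23039442] [[ 0.902 -0.001  0.432]
 [-0.432 -0.001  0.902]
 [ 0.    -1.    -0.002]]
scene [0.899 0.342 0.822]
key 0.61 [ 0.5081 -0.1406  0.041 ]
pin 0.58 [ 0.4882 -0.2505  0.0394]
rack 0.97 [ 5.026e-01 -1.964e-01  5.000e-04]
case 0.76 [0.5666 0.152  0.0046]
case 0.34 [0.5651 0.147  0.1657]
lid_slot 0.56 [0.563  0.149  0.1661]
can 0.96 [ 0.5753  0.4218 -0.0006]
can 0.47 [0.7912 0.0094 0.0011]
bin 0.77 [ 0.6028 -0.4401 -0.0044]
screwdriver 0.91 [0.7867 0.0108 0.001 ]
top [ 0.55  -0.029  1.026]
key 0.57 [ 0.5159 -0.1384  0.0388]
key 0.57 [ 0.5636 -0.0211  0.0244]
pin 0.66 [5.800e-01 4.263e-01 1.000e-04]
pin 0.51 [ 0.4974 -0.2483  0.0425]
rack 0.96 [ 0.5014 -0.1966 -0.0013]
case 0.86 [ 0.5659  0.1496 -0.0011]
lid_slot 0.78 [0.5692 0.1514 0.1663]
can 0.88 [5.800e-01 4.248e-01 5.000e-04]
bin 0.96 [ 0.6022 -0.4338 -0.0049]
bin 0.21 [0.5676 0.154  0.1676]
screwdriver 0.92 [0.7918 0.0162 0.0008]
```

View pics/scene0.png

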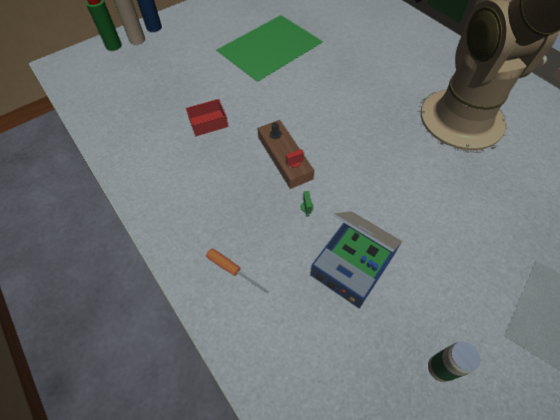

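View pics/top0.png

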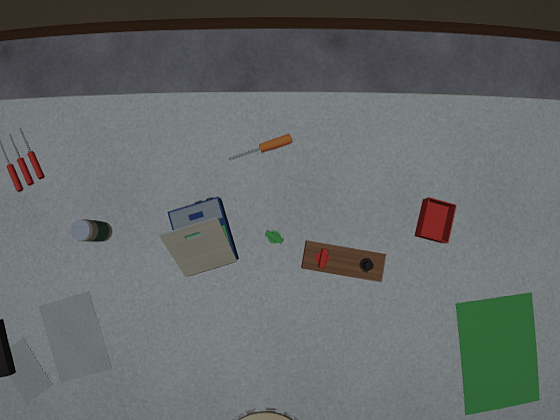

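The red key stands in the rack at scene (295,157) / top (322,258). Things it could be taken for: the green look-alike at scene (308,203) / top (274,237), and the black pin at scene (275,130) / top (366,265). I choose the red one. Next I measure yaws from depth and make a close crop.

Run:
```python
from h import *
im=cv2.imread('pics/top0.png'); sc=cv2.imread('pics/scene0.png')
a=cv2.resize(im[225:295,290:400],None,fx=5,fy=5,interpolation=2); b=cv2.resize(sc[110:200,245:325],None,fx=4.5*350/405,fy=4.5*350/405,interpolation=2)
b=cv2.resize(b,(250,350)); c=np.hstack([a,b]); cv2.imwrite('pics/crop1.png',c[:, :800])
for n,img in (('top',im),('scene',sc)):
    P=np.load(n+'0.npy'); x,y,z=P[...,0],P[...,1],P[...,2]
    rgb=img[:,:,::-1].astype(int)
    m=(abs(x-.505)<.1)&(abs(y+.197)<.15)&(z>.033)&(z<.05)&(rgb[...,0]>rgb[...,2]+15)
    r=cv2.minAreaRect(P[m][:,:2].astype(np.float32)*1000); print(n,'rack',r, np.median(z[m]))
    red=(rgb[...,0]>120)&(rgb[...,1]<70)
    for lo,hi in ((.06,.09),(.04,.06)):
        m=(abs(x-.51)<.06)&(abs(y+.14)<.06)&(z>lo)&(z<hi)&red
        print('key',lo,m.sum()); 
        if m.sum()>6: print(P[m].mean(0).round(4),np.percentile(z[m],[5,95]).round(4),cv2.minAreaRect(P[m][:,:2].astype(np.float32)*1000))
    m=(abs(x-.53)<.13)&(abs(y-.15)<.12)&(z>.075)
    Q=P[m]; c0=Q.mean(0); 
    for _ in range(3):
        c0=Q.mean(0); nn=np.linalg.svd(Q-c0,full_matrices=False)[2][2]; nn*=np.sign(nn[2]); Q=Q[abs((Q-c0)@nn)<.004]
    print('lid n',nn.round(3),'tilt',np.arccos(nn[2]),'yaw',np.degrees(np.arctan2(-nn[1],-nn[0])),'c',c0.round(4),'zmax',np.percentile(Q[:,2],99))
    h=np.array([-nn[1]*-1,nn[0]*-1,0]);h/=np.linalg.norm(h)
    if h[1]<0:h=-h
    s=Q@h; print('lid along y-range',np.percentile(s,[.5,99.5]),'h',h.round(3)); 
    e=np.cross(h,nn); t=Q@e; print('e',e.round(3),np.percentile(t,[.5,99.5]))
```

```text
top rack ((504.05560302734375, -195.5181884765625), (200.37493896484375, 70.27339935302734), 79.69396209716797) 0.04016355273310612
key 0.06 95
[ 0.5129 -0.1407  0.0784] [0.076  0.0809] ((512.73388671875, -140.9903106689453), (12.5941743850708, 43.47578430175781), 78.50627136230469)
key 0.04 33
[ 0.5141 -0.1354  0.0444] [0.0424 0.0461] ((511.3890075683594, -140.2638397216797), (29.7661190032959, 22.02429962158203), 65.8153305053711)
lid n [-0.744 -0.229  0.628] tilt 0.89216781105802 yaw 17.14464343520835 c [0.5436 0.1442 0.1364] zmax 0.18884406152155372
lid along y-range [-0.08704381  0.0425149 ] h [-0.295  0.956  0.   ]
e [0.6   0.185 0.778] [0.38065544 0.52693467]
scene rack ((501.4043884277344, -194.62969970703125), (203.4790802001953, 71.2489242553711), 80.14108276367188) 0.04019892100339029
key 0.06 69
[ 0.5118 -0.14    0.0779] [0.0756 0.0807] ((511.3256530761719, -140.1962890625), (13.147690773010254, 41.498653411865234), 79.34916687011719)
key 0.04 25
[ 0.512  -0.1307  0.0441] [0.0417 0.0459] ((511.1888122558594, -130.7639617919922), (8.154021263122559, 22.80377197265625), 84.51856231689453)
lid n [-0.743 -0.215  0.634] tilt 0.8839944381118593 yaw 16.18139793584138 c [0.5498 0.1499 0.1472] zmax 0.1889269601963654
lid along y-range [-0.07518525  0.05234775] h [-0.279  0.96   0.   ]
e [0.609 0.177 0.773] [0.38384576 0.5292998 ]
```

View pics/crop1.png

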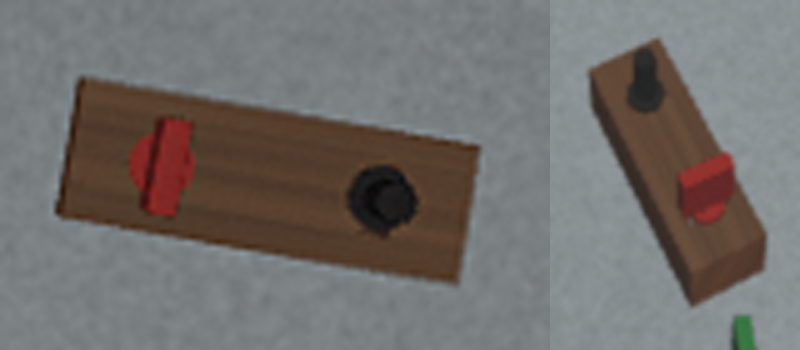

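Crop confirms: red flat-gripped T-key in the rack's +y pocket (crop 160,165), round black pin in the other (crop 380,200). First, move above the lid with closed fingers.

>>> carry_out:
  deltas:
    - [0, 0.0224, 0, -0.0172, 0, 0, 0]
    - [0, 0.0224, 0, -0.0172, 0, 0, 0]
    - [0, 0.0224, 0, -0.0172, 0, 0, 0]
    - [0, 0.0224, 0, -0.0172, 0, 0, 0]
    - [0, 0.0224, 0, -0.0172, 0, 0, 0]
    - [0, 0.0224, 0, -0.0172, 0, 0, 0]
    - [0, 0.0224, 0, -0.0172, 0, 0, 0]
    - [0, 0.0224, 0, -0.0172, 0, 0, 0]
    - [0, 0.0224, 0, -0.0172, 0, 0, 0]
    - [0, 0.0224, 0, -0.0172, 0, 0, 0]
    - [0, 0.0224, 0, -0.0172, 0, 0, 0]
    - [0, 0.0224, 0, -0.0172, 0, 0, 0]
    - [0, 0.0224, 0, -0.0172, 0, 0, 0]
    - [0, 0.0224, 0, -0.0172, 0, 0, 0]
    - [0, 0.0224, 0, -0.0172, 0, 0, 0]
    - [0, 0.0224, 0, -0.0172, 0, 0, 0]
    - [0, 0.0224, 0, -0.0172, 0, 0, 0]
    - [0, 0.0224, 0, -0.0172, 0, 0, 0]
    - [0, 0.0224, 0, -0.0172, 0, 0, 0]
    - [0, 0.0224, 0, -0.0172, 0, 0, 0]

```text
t: 2.57
position: [0.5692, 0.1487, 0.2315]
orientation: [[0.902, 0.0, 0.432], [-0.432, 0.0, 0.902], [0.0, -1.0, 0.0]]
ft_force: [0.7, 0.4, 0.1]
grip_width: 0.0
```

>>> carry_out:
  deltas:
    - [0, 0, 0.012, 0, 0, 0, 0]
    - [0, 0, 0.012, 0, 0, 0, 0]
    - [0, 0, 0.012, 0, 0, 0, 0]
    - [0, 0, 0.012, 0, 0, 0, 0]
    - [0, 0, 0.012, 0, 0, 0, 0]
    - [0, 0, 0.012, 0, 0, 0, 0]
    - [0, 0, 0.012, 0, 0, 0, 0]
    - [0, 0, 0.012, 0, 0, 0, 0]
    - [0, 0, 0.012, 0, 0, 0, 0]
    - [0, 0, 0.012, 0, 0, 0, 0]
    - [0, 0, 0.012, 0, 0, 0, 0]
    - [0, 0, 0.012, 0, 0, 0, 0]
    - [0, 0, 0.012, 0, 0, 0, 0]

```text
t: 3.65
position: [0.5692, 0.1502, 0.0747]
orientation: [[0.902, 0.001, 0.432], [-0.432, 0.0, 0.902], [0.001, -1.0, 0.001]]
ft_force: [0.9, -0.1, 1.4]
grip_width: -0.0
```

>>> carry_out:
  deltas:
    - [0, 0, 0.005, 0, 0, 0, 0]
    - [0, 0, 0.004, 0, 0, 0, 0]
    - [0, 0, 0.002, 0, 0, 0, 0]
    - [0, 0, 0, 0, 0, 0, 0]
    - [0, 0, 0, 0, 0, 0, 0]
    - [0, 0, 0, 0, 0, 0, 0]

```text
t: 4.15
position: [0.5686, 0.15, 0.0651]
orientation: [[0.902, 0.0, 0.432], [-0.432, 0.0, 0.902], [0.0, -1.0, 0.0]]
ft_force: [-1.5, -0.1, 8.3]
grip_width: -0.0001
```

Contact with 8 N at z=0.065: shut. Back off and look from the wrist.

>>> carry_out:
  deltas:
    - [0, 0, -0.025, 0, 0, 0, 0]
    - [0, 0, -0.025, 0, 0, 0, 0]
    - [0, 0, -0.025, 0, 0, 0, 0]
    - [0, 0, -0.025, 0, 0, 0, 0]
    - [0, 0, -0.025, 0, 0, 0, 0]
    - [0.05, 0, -0.025, 0, 0, 0, 0]
    - [0.05, 0, 0, 0, 0, 0, 0]
    - [0.05, 0, 0, 0, 0, 0, 0]

```text
t: 4.82
position: [0.5691, 0.1501, 0.2158]
orientation: [[0.902, 0.003, 0.432], [-0.432, 0.001, 0.902], [0.002, -1.0, 0.002]]
ft_force: [-0.4, -0.3, -0.7]
grip_width: 0.0358
```

```bash
cat > lid.py <<'E'
from h import *
import sys
st=robot.get_state(); T=Twc('wrist',st); im,d=camera('wrist'); f=sys.argv[1]; save(f+'.png',im); P=cloud('wrist',d,T); np.save(f+'.npy',P)
print(st['t'],np.round(st['position'],4),'cam',T[:3,3].round(3),'axis',T[:3,2].round(3))
for q in ['lid_slot','case','key']:
    for r in tip_of('wrist',q)[:2]: print(q,round(r['score'],2),w(T,r['centre']))
x,y,z=P[...,0],P[...,1],P[...,2]
m=(abs(x-.57)<.14)&(abs(y-.15)<.12)&(abs(z-.065)<.008)
Q=P[m]; c=Q.mean(0); n=np.linalg.svd(Q-c,full_matrices=False)[2][2]; n*=np.sign(n[2]); print('lid n',n.round(4),'z',np.median(Q[:,2]))
r=cv2.minAreaRect(Q[:,:2].astype(np.float32)*1000); print(m.sum(),r)
E
python3 lid.py wlid1
```

```text
4.8167 [0.5691 0.1501 0.2158] cam [0.493 0.187 0.358] axis [ 0.296 -0.14  -0.945]
lid_slot 0.57 [0.6125 0.1688 0.0651]
lid_slot 0.51 [ 0.7885  0.0116 -0.0015]
case 0.83 [ 5.654e-01  1.540e-01 -3.000e-04]
key 0.98 [ 0.5641 -0.0247  0.0228]
lid n [0.e+00 1.e-04 1.e+00] z 0.06507957606252146
27755 ((564.9501342773438, 152.12008666992188), (164.82977294921875, 131.08094787597656), 16.715469360351562)
```

View pics/wlid1.png

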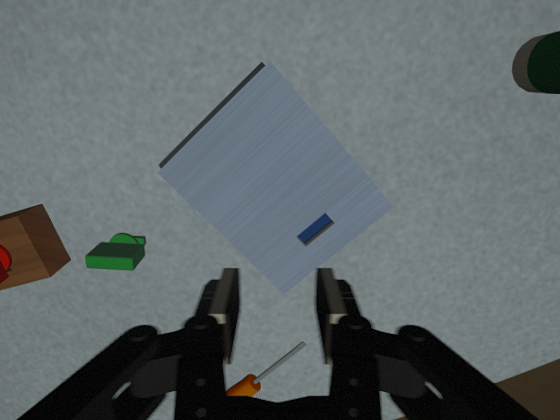

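The lid is shut flat (normal vertical, z 0.065); the slot shows as the dark blue bar at (316,229), the green look-alike at (115,252). Get the slot's centre from its pixels.

```bash
cat > slot.py <<'E'
from h import *
import sys
f=sys.argv[1]; u0,v0=int(sys.argv[2]),int(sys.argv[3]); R=int(sys.argv[4]) if len(sys.argv)>4 else 30
st=robot.get_state(); T=Twc('wrist',st)
im=cv2.imread(f'pics/{f}.png'); g=cv2.GaussianBlur(cv2.resize(im[v0-R:v0+R,u0-R:u0+R],None,fx=4,fy=4,interpolation=cv2.INTER_CUBIC),(0,0),1)[...,1]
t,b=cv2.threshold(g,0,255,cv2.THRESH_BINARY_INV+cv2.THRESH_OTSU)
c=min(cv2.findContours(b,0,1)[0],key=lambda c:abs(cv2.pointPolygonTest(c,(4.*R,4.*R),True)) if cv2.pointPolygonTest(c,(4.*R,4.*R),True)<0 else 0)
uv=(c[:,0]+.5)/4-.5+[u0-R,v0-R]
n=rays('wrist',uv); D=np.c_[n,np.ones(len(n))]@T[:3,:3].T; s=(.065-T[2,3])/D[:,2]; X=T[:3,3]+D*s[:,None]
r=cv2.minAreaRect((X[:,:2]*1000).astype(np.float32)); print(t,r)
E
python3 slot.py wlid1 316 229
```

```text
85.0 ((610.6422119140625, 166.93576049804688), (12.693349838256836, 33.425907135009766), 16.85944175720215)
```

Run:
```python
from h import *
T=Twc('wrist'); 
for uv in [(393,205),(283,292),(160,171),(270,63),(316,229)]:
    n=rays('wrist',[uv])[0]; D=T[:3,:3]@np.r_[n,1]; X=T[:3,3]+D*(.065-T[2,3])/D[2]
    a=np.radians(16.8); d=X[:2]-[.6106,.1669]
    print(uv,X[:2].round(4),'in slot frame',np.round([d@[np.cos(a),np.sin(a)],d@[-np.sin(a),np.cos(a)]],4))
P=np.load('wlid1.npy'); print(P[205,388],P[229,316],P[175,220])
m=(abs(P[...,2]-.065)<.003)
X=P[...,:2]-[.6106,.1669]; lx=X@[np.cos(a),np.sin(a)]; ly=X@[-np.sin(a),np.cos(a)]
m&=(abs(ly)<50e-3)&(abs(lx)<.2); print('lid x range in slot frame (z within 3mm)',np.percentile(lx[m],[.1,1,99,99.9]), 'ly',)
```

```text
(393, 205) [0.6191 0.237 ] in slot frame [0.0284 0.0647]
(283, 292) [0.656  0.1145] in slot frame [ 0.0283 -0.0633]
(160, 171) [0.5066 0.0707] in slot frame [-0.1274 -0.062 ]
(270, 63) [0.4709 0.1906] in slot frame [-0.1269  0.0631]
(316, 229) [0.6108 0.1679] in slot frame [0.0004 0.0009]
[0.62020691 0.23399363 0.06523224] [0.63859892 0.16430112 0.00470876] [0.53367913 0.11443831 0.06460531]
lid x range in slot frame (z within 3mm) [-0.13028847 -0.12903155  0.03172741  0.03351948] ly
```

>>> carry_out:
  deltas:
    - [0.05, 0.0062, 0, -0.0239, 0, 0, 0]
    - [0.05, 0.0062, 0, -0.0239, 0, 0, 0]
    - [0.05, 0.0062, 0, -0.0239, 0, 0, 0]
    - [0.05, 0.0062, 0, -0.0239, 0, 0, 0]
    - [0.05, 0.0062, 0, -0.0239, 0, 0, 0]
    - [0.05, 0.0062, 0, -0.0239, 0, 0, 0]
    - [0.05, 0.0062, 0, -0.0239, 0, 0, 0]
    - [0.05, 0.0062, 0, -0.0239, 0, 0, 0]
    - [0.05, 0.0062, 0, -0.0239, 0, 0, 0]
    - [0.05, 0.0062, 0, -0.0239, 0, 0, 0]
    - [0.05, 0.0062, 0, -0.0239, 0, 0, 0]
    - [0.05, 0.0062, 0, -0.0239, 0, 0, 0]
    - [0.05, 0, 0.015, 0, 0, -0.089, 0]
    - [0.05, 0, 0.015, 0, 0, -0.089, 0]
    - [0.05, 0, 0.015, 0, 0, -0.089, 0]
    - [0.05, 0, 0, 0, 0, 0, 0]

```text
t: 6.35
position: [0.51, -0.1407, 0.1662]
orientation: [[0.985, -0.005, 0.175], [-0.175, 0.001, 0.985], [-0.005, -1.0, 0.0]]
ft_force: [-0.4, -0.2, 0.9]
grip_width: 0.0501
```

Run:
```python
from h import *
st=robot.get_state(); T=Twc('wrist',st); im,d=camera('wrist'); save('wkey.png',im); P=cloud('wrist',d,T)
print(st['t'],st['position'].round(4),np.round(st['orientation'],3),st['grip_width'],st['qpos'].round(2))
for r in tip_of('wrist','key')[:2]: print(round(r['score'],2),w(T,r['centre']))
rgb=im.astype(int); x,y,z=P[...,0],P[...,1],P[...,2]
m=(abs(x-.51)<.06)&(abs(y+.14)<.06)&(rgb[...,0]>100)&(rgb[...,1]<70)&(z>.072)&(z<.084)
print(m.sum(),np.median(z[m]),cv2.minAreaRect(P[m][:,:2].astype(np.float32)*1000))
```

```text
6.35 [ 0.51   -0.1407  0.1662] [[ 0.985 -0.005  0.175]
 [-0.175  0.001  0.985]
 [-0.005 -1.     0.   ]] 0.05012291037545138 [ 0.2   0.46 -0.05  2.1   0.04  0.59  1.51]
0.89 [ 0.5624 -0.0254  0.025 ]
1196 0.07798123224556557 ((511.3969421386719, -139.48983764648438), (13.870932579040527, 45.14828109741211), 79.38336181640625)
```

View pics/wkey.png

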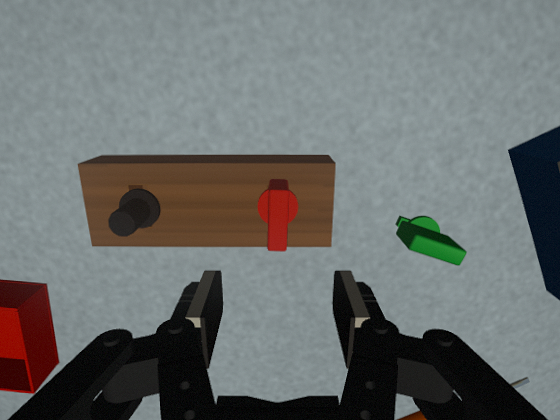

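Picture: the red key at (278,215) centred between the fingers on the rack; pin at (135,210), green look-alike at (432,238). Descend and grip.

>>> carry_out:
  deltas:
    - [0.05, 0.002, 0.013, 0.001, 0, 0, 0]
    - [0.05, 0, 0.013, 0, 0, 0, 0]
    - [0.05, 0, 0.013, 0, 0, 0, 0]
    - [0.05, 0, 0.013, 0, 0, 0, 0]
    - [0.05, 0, 0.013, 0, 0, 0, 0]
    - [0.05, 0, 0.013, 0, 0, 0, 0]
    - [0.05, 0, 0.013, 0, 0, 0, 0]
    - [0.05, 0, 0.013, 0, 0, 0, 0]
    - [0.05, 0, 0.008, 0, 0, 0, 0]
    - [0.05, 0, 0.004, 0, 0, 0, 0]
    - [0.05, 0, 0, 0, 0, 0, 0]
    - [0.05, 0, 0, 0, 0, 0, 0]

```text
t: 7.45
position: [0.5143, -0.1401, 0.0537]
orientation: [[0.984, 0.0, 0.179], [-0.179, -0.0, 0.984], [0.0, -1.0, -0.0]]
ft_force: [0.8, -0.3, 0.3]
grip_width: 0.0502
```

>>> carry_out:
  deltas:
    - [0.05, -0.002, 0.003, 0, 0, 0, 0]
    - [0.05, 0, 0, 0, 0, 0, 0]
    - [0, 0, 0, 0, 0, 0, 0]
    - [0, 0, 0, 0, 0, 0, 0]
    - [0, 0, 0, 0, 0, 0, 0]
    - [0, 0, 0, 0, 0, 0, 0]
    - [0, 0, 0, 0, 0, 0, 0]
    - [0, 0, 0, 0, 0, 0, 0]
  force: 50

```text
t: 8.12
position: [0.5122, -0.1399, 0.0507]
orientation: [[0.984, 0.001, 0.179], [-0.179, -0.0, 0.984], [0.001, -1.0, -0.0]]
ft_force: [-0.8, 0.6, 5.2]
grip_width: 0.0131
```

Gripped at 13 mm. Lift and carry above the slot.

>>> carry_out:
  deltas:
    - [0, 0, -0.007, 0, 0, 0, 0]
    - [0, 0, -0.014, 0, 0, 0, 0]
    - [0, 0, -0.014, 0, 0, 0, 0]
    - [0, 0, -0.014, 0, 0, 0, 0]
    - [0, 0, -0.014, 0, 0, 0, 0]
    - [0, 0, -0.02, 0, 0, 0, 0]
    - [0, 0, -0.02, 0, 0, 0, 0]
    - [0, 0, -0.02, 0, 0, 0, 0]

```text
t: 8.78
position: [0.5116, -0.1397, 0.1745]
orientation: [[0.984, -0.0, 0.179], [-0.179, 0.0, 0.984], [-0.0, -1.0, 0.0]]
ft_force: [0.5, 0.1, -0.5]
grip_width: 0.0132
```

>>> carry_out:
  deltas:
    - [0, 0.0035, 0, 0.0266, 0, 0, 0]
    - [0, 0.0035, 0, 0.0266, 0, 0, 0]
    - [0, 0.0035, 0, 0.0266, 0, 0, 0]
    - [0, 0.0035, 0, 0.0266, 0, 0, 0]
    - [0, 0.0035, 0, 0.0266, 0, 0, 0]
    - [0, 0.0035, 0, 0.0266, 0, 0, 0]
    - [0, 0.0035, 0, 0.0266, 0, 0, 0]
    - [0, 0.0035, 0, 0.0266, 0, 0, 0]
    - [0, 0.0035, 0, 0.0266, 0, 0, 0]
    - [0, 0.0035, 0, 0.0266, 0, 0, 0]
    - [0, 0.0035, 0, 0.0266, 0, 0, 0]
    - [0, 0.0035, 0, 0.0266, 0, 0, 0]
    - [0, 0, 0, 0, 0, 0, 0]
    - [0, 0, 0, 0, 0, 0, 0]

```text
t: 9.95
position: [0.6101, 0.1688, 0.1732]
orientation: [[0.984, -0.0, 0.176], [-0.176, 0.0, 0.984], [-0.001, -1.0, 0.0]]
ft_force: [-0.3, -0.9, -1.3]
grip_width: 0.0131
```

>>> carry_out:
  deltas:
    - [0, 0, 0, 0, 0, 0.1098, 0]
    - [0, 0, 0, 0, 0, 0.1098, 0]
    - [0, 0, 0, 0, 0, 0.1098, 0]
    - [0, 0, 0, 0, 0, 0.1098, 0]
    - [0, 0, 0, 0, 0, 0.1098, 0]
    - [0, 0, 0, 0, 0, 0.1098, 0]
    - [0, 0, 0, 0, 0, 0.1098, 0]
    - [0, 0, 0, 0, 0, 0.1098, 0]
    - [0, 0, 0, 0, 0, 0.1098, 0]
    - [0, 0, 0, 0, 0, 0.1098, 0]
    - [0, 0, 0, 0, 0, 0, 0]
    - [0, 0, 0, 0, 0, 0, 0]

```text
t: 10.95
position: [0.6101, 0.1658, 0.1734]
orientation: [[0.291, -0.0, 0.957], [-0.957, -0.001, 0.291], [0.001, -1.0, -0.001]]
ft_force: [-0.3, 0.9, -1.4]
grip_width: 0.0136
```

```bash
python3 lid.py wlid2; python3 -c "
from h import *
s=robot.get_state();print(s['orientation'].round(3),s['ft_force'],s['grip_width'])
P=np.load('wlid2.npy');im=cv2.imread('pics/wlid2.png')[:,:,::-1].astype(int);T=np.eye(4);T[:3,:3]=s['orientation'];T[:3,3]=s['position']
m=(im[...,0]>90)&(im[...,1]<60)&(im[...,2]<70);Q=(P-T[:3,3])@T[:3,:3];m&=(np.abs(Q).max(-1)<.06);q=Q[m];print(len(q),np.percentile(q,[1,50,99],axis=0).round(4))
"
```

```text
10.95 [0.6101 0.1658 0.1734] cam [0.586 0.247 0.316] axis [ 0.094 -0.312 -0.945]
lid_slot 0.84 [0.6157 0.1662 0.0656]
case 0.67 [ 0.5704  0.1525 -0.0018]
key 0.66 [0.6113 0.1644 0.1631]
lid n [-1.0e-04  1.3e-03  1.0e+00] z 0.06514203180354936
32180 ((564.51708984375, 151.8780059814453), (164.5245361328125, 131.01571655273438), 16.723390579223633)
[[ 0.29  -0.     0.957]
 [-0.957  0.     0.29 ]
 [-0.    -1.    -0.   ]] [ 0.47374339 -0.32306829 -0.74372519] 0.01296577752618764
3706 [[-0.0233 -0.0286 -0.0139]
 [-0.0055 -0.0272 -0.0002]
 [ 0.0204  0.0073  0.0129]]
```

View pics/wlid2.png

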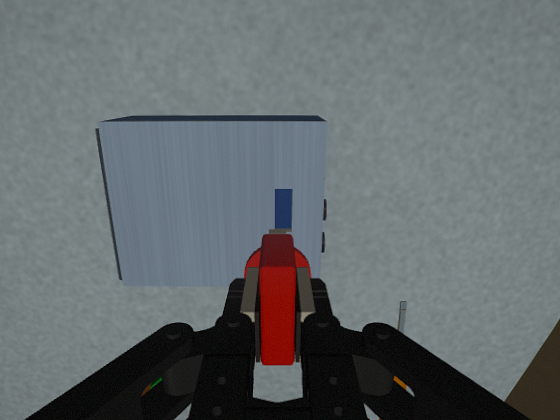

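The key hangs straight in the jaws (277,270); the slot (275–292, rows 189–228) is partly hidden behind it. Measure key in tool and slot edges.

```bash
cat > m2.py <<'E'
from h import *
import sys
f=sys.argv[1]; s=robot.get_state(); P=np.load(f+'.npy');im=cv2.imread(f'pics/{f}.png')[:,:,::-1].astype(int)
R=s['orientation']; p=s['position']; Q=(P-p)@R
m=(im[...,0]>90)&(im[...,1]<60)&(im[...,2]<70)&(np.abs(Q).max(-1)<.06)
t=m&(abs(Q[...,1]+.0275)<.0015); print('grip top',t.sum(),cv2.minAreaRect(Q[t][:,[0,2]].astype(np.float32)*1000))
c=m&(Q[...,1]>.003)&(Q[...,1]<.012); print('collar',c.sum(),np.percentile(Q[c],[1,50,99],axis=0).round(4))
T=Twc('wrist',s); K=float
g=cv2.cvtColor(im.astype(np.uint8),cv2.COLOR_RGB2GRAY).astype(float)
def W(uv):
    D=np.r_[rays('wrist',[uv])[0],1]; D=T[:3,:3]@D; return (T[:3,3]+D*(.065-T[2,3])/D[2])[:2]
row=g[200:220].mean(0); dr=np.gradient(row); L=265+np.argmin(dr[265:285]); Rr=283+np.argmax(dr[283:303])
def sub(a,i): w_=abs(a[i-2:i+3]); return i+(w_*np.arange(-2,3)).sum()/w_.sum()
L=sub(dr,L);Rr=sub(dr,Rr); col=g[:,279:289].mean(1); dc=np.gradient(col); tp=sub(dc,180+np.argmin(dc[180:200]))
print('px',L,Rr,tp)
a=np.radians(16.8); ex=np.array([np.cos(a),np.sin(a)]); ey=np.array([-ex[1],ex[0]])
mid=(W((L,210))+W((Rr,210)))/2; far=W(((L+Rr)/2,tp))
print('width',np.linalg.norm(W((L,210))-W((Rr,210))),'mid',mid,'far',far)
for end in (-1,1):
    c=ex*(mid@ex)+ey*(far@ey+end*.017); print('slot centre if far end is',-end,c.round(4),'tool offset x,z',((np.r_[c,0]-np.r_[p[:2],0])@R)[[0,2]].round(4))
print(p.round(4),np.degrees(np.arctan2(R[1,2],R[0,2])))
E
python3 m2.py wlid2
```

```text
grip top 3274 ((-1.3429203033447266, -0.18010425567626953), (45.5638542175293, 13.363138198852539), 0.3016738295555115)
collar 335 [[-0.0141  0.0054 -0.0159]
 [-0.0087  0.0066 -0.0087]
 [-0.0012  0.008   0.0153]]
px 274.3852721451441 291.4403927068724 188.439763001975
width 0.012748951900210552 mid [0.61446936 0.16787872] far [0.6095257  0.18379009]
slot centre if far end is 1 [0.6146 0.1676] tool offset x,z [0.     0.0044]
slot centre if far end is -1 [0.6047 0.2001] tool offset x,z [-0.034   0.0044]
[0.6104 0.1663 0.1734] 16.883211687123513
```

The two slot readings differ by 4 mm (tilted-camera bias); take two clean views 90° apart to solve it.

>>> carry_out:
  deltas:
    - [0, 0.015, 0, 0, 0, 0, 0]
    - [0, 0.015, 0, 0, 0, 0, 0]
    - [0, 0, 0, 0, 0, 0, 0]
    - [0, 0, 0, 0, 0, 0, 0]
    - [0, 0, 0, 0, 0, 0, 0]

```text
t: 11.57
position: [0.6192, 0.1373, 0.1733]
orientation: [[0.288, -0.0, 0.958], [-0.958, 0.0, 0.288], [-0.0, -1.0, -0.0]]
ft_force: [0.2, 0.8, -0.6]
grip_width: 0.0132
```

```bash
cat > pr.py <<'E'
from h import *
import sys
f=sys.argv[1]
# slot: dark-blue blob closest to the expected place, boundary taken to the lid plane
st=robot.get_state(); T=Twc('wrist',st); im,d=camera('wrist'); save(f+'.png',im); np.save(f+'.npy',cloud('wrist',d,T))
hsv=cv2.cvtColor(im,cv2.COLOR_RGB2HSV)
big=cv2.resize(im,None,fx=4,fy=4,interpolation=cv2.INTER_CUBIC)
m=camera_model('wrist'); e=np.linalg.inv(T)@[.613,.167,.065,1]; uv0=cv2.projectPoints(e[:3].reshape(1,3),np.zeros(3),np.zeros(3),np.array(m['camera_matrix'],float),np.array([m['k1'],0,0,0],float))[0].ravel()
print('pos',st['position'].round(4),'yaw',np.degrees(np.arctan2(st['orientation'][1,2],st['orientation'][0,2])),'expect px',uv0.round())
u,v=uv0.round().astype(int); g=big[4*(v-38):4*(v+38),4*(u-38):4*(u+38),1]
b=cv2.threshold(g,0,255,cv2.THRESH_BINARY_INV+cv2.THRESH_OTSU)[1]
for c in sorted(cv2.findContours(b,0,1)[0],key=cv2.contourArea)[-3:]:
    q=(c[:,0]+.5)/4-.5+[u-38,v-38]; n=rays('wrist',q); D=np.c_[n,np.ones(len(n))]@T[:3,:3].T; X=T[:3,3]+D*((.065-T[2,3])/D[:,2])[:,None]
    print(q.mean(0).round(),cv2.minAreaRect((X[:,:2]*1000).astype(np.float32)))
E
python3 pr.py v3
```

```text
pos [0.6192 0.1373 0.1733] yaw 16.736635833035287 expect px [281. 171.]
[282. 170.] ((614.1132202148438, 167.19876098632812), (12.962996482849121, 33.37553405761719), 16.947038650512695)
```

>>> carry_out:
  deltas:
    - [0, 0, 0, 0, 0, -0.1122, 0]
    - [0, 0, 0, 0, 0, -0.1122, 0]
    - [0, 0, 0, 0, 0, -0.1122, 0]
    - [0, 0, 0, 0, 0, -0.1122, 0]
    - [0, 0, 0, 0, 0, -0.1122, 0]
    - [0, 0, 0, 0, 0, -0.1122, 0]
    - [0, 0, 0, 0, 0, -0.1122, 0]
    - [0, 0, 0, 0, 0, -0.1122, 0]
    - [0, 0, 0, 0, 0, -0.1122, 0]
    - [0, 0, 0, 0, 0, -0.1122, 0]
    - [0, 0, 0, 0, 0, -0.1122, 0]
    - [0, 0, 0, 0, 0, -0.1122, 0]
    - [0, 0, 0, 0, 0, -0.1122, 0]
    - [0, 0, 0, 0, 0, -0.1122, 0]
    - [0, 0.015, 0, 0.015, 0, 0, 0]
    - [0, 0.015, 0, 0.015, 0, 0, 0]
    - [0, 0, 0, 0, 0, 0, 0]
    - [0, 0, 0, 0, 0, 0, 0]
    - [0, 0, 0, 0, 0, 0, 0]

```text
t: 13.2
position: [0.6387, 0.1753, 0.173]
orientation: [[0.957, -0.001, -0.289], [0.289, -0.001, 0.957], [-0.001, -1.0, -0.0]]
ft_force: [-0.4, -0.4, -1.0]
grip_width: 0.0131
```

```bash
python3 pr.py v4
```

```text
pos [0.6387 0.1753 0.173 ] yaw 106.82244797482856 expect px [275. 174.]
[275. 175.] ((614.0330810546875, 167.09197998046875), (12.736157417297363, 33.86275863647461), 16.90030860900879)
```

Both views agree: slot at (0.6141, 0.1671), yaw 16.9°. Key sits 1.3 mm toward −x of the tool. Turn back and align.

>>> carry_out:
  deltas:
    - [0, -0.013, 0, -0.001, 0, 0, 0]
    - [0, -0.0129, 0, -0.001, 0, 0, 0]
    - [0, 0, 0, 0, 0, 0.1122, 0]
    - [0, 0, 0, 0, 0, 0.1122, 0]
    - [0, 0, 0, 0, 0, 0.1122, 0]
    - [0, 0, 0, 0, 0, 0.1122, 0]
    - [0, 0, 0, 0, 0, 0.1122, 0]
    - [0, 0, 0, 0, 0, 0.1122, 0]
    - [0, 0, 0, 0, 0, 0.1122, 0]
    - [0, 0, 0, 0, 0, 0.1122, 0]
    - [0, 0, 0, 0, 0, 0.1122, 0]
    - [0, 0, 0, 0, 0, 0.1122, 0]
    - [0, 0, 0, 0, 0, 0.1122, 0]
    - [0, 0, 0, 0, 0, 0.1122, 0]
    - [0, 0, 0, 0, 0, 0.1122, 0]
    - [0, 0, 0, 0, 0, 0.1122, 0]
    - [0, 0, 0.02, 0, 0, 0, 0]
    - [0, 0, 0.02, 0, 0, 0, 0]
    - [0, 0, 0, 0, 0, 0, 0]
    - [0, 0, 0, 0, 0, 0, 0]

```text
t: 14.92
position: [0.6142, 0.1653, 0.1328]
orientation: [[0.288, -0.002, 0.958], [-0.958, -0.001, 0.288], [0.0, -1.0, -0.002]]
ft_force: [-0.2, -0.6, -0.5]
grip_width: 0.0134
```

```bash
python3 pr.py v5; python3 m2.py v5 | grep -E 'grip|collar'
```

```text
pos [0.6142 0.1653 0.1328] yaw 16.754347008983647 expect px [276. 228.]
[277. 240.] ((615.0455932617188, 162.10702514648438), (42.120399475097656, 43.11940383911133), 16.923015594482422)
grip top 2499 ((-2.074716567993164, -0.4714827537536621), (13.012186050415039, 44.90046691894531), 89.8553237915039)
collar 336 [[-0.0145  0.0062 -0.0163]
```

View pics/v5.png

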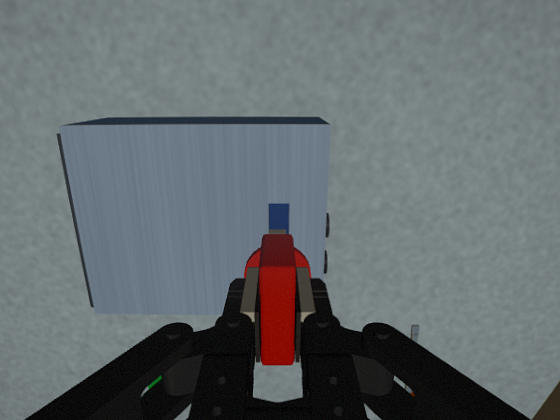

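The slot (269–289, from row 205) lies right in line with the key (centre column 277). Descend, watching the force.

>>> carry_out:
  deltas:
    - [0, 0, 0.01, 0.0006, 0, 0, 0]
    - [0, 0, 0.01, 0, 0, 0, 0]
    - [0, 0, 0.01, 0, 0, 0, 0]
    - [0, 0, 0.004, 0, 0, 0, 0]
    - [0, 0, 0.004, 0, 0, 0, 0]
    - [0, 0, 0.004, 0, 0, 0, 0]
    - [0, 0, 0, 0, 0, 0, 0]
    - [0, 0, 0, 0, 0, 0, 0]

```text
t: 15.63
position: [0.6155, 0.1662, 0.0912]
orientation: [[0.289, -0.0, 0.957], [-0.957, -0.0, 0.289], [0.0, -1.0, -0.0]]
ft_force: [0.4, 0.4, -1.0]
grip_width: 0.0133
```

Tip entered with no force. Continue.

>>> carry_out:
  deltas:
    - [0, 0, 0.003, -0.0006, 0, 0, 0]
    - [0, 0, 0.003, 0, 0, 0, 0]
    - [0, 0, 0.003, 0, 0, 0, 0]
    - [0, 0, 0.003, 0, 0, 0, 0]
    - [0, 0, 0, 0, 0, 0, 0]
    - [0, 0, 0, 0, 0, 0, 0]

```text
t: 16.13
position: [0.6148, 0.166, 0.079]
orientation: [[0.289, -0.0, 0.957], [-0.957, -0.0, 0.289], [0.0, -1.0, -0.0]]
ft_force: [-0.2, -0.3, -1.0]
grip_width: 0.0135
```

>>> carry_out:
  deltas:
    - [0, 0, 0.0015, 0, 0, 0, 0]
    - [0, 0, 0.0015, 0, 0, 0, 0]
    - [0, 0, 0.001, 0, 0, 0, 0]
    - [0, 0, 0, 0, 0, 0, 0]
    - [0, 0, 0, 0, 0, 0, 0]

```text
t: 16.55
position: [0.615, 0.1661, 0.0756]
orientation: [[0.289, 0.0, 0.957], [-0.957, 0.0, 0.289], [-0.0, -1.0, 0.0]]
ft_force: [-0.7, -0.3, 4.0]
grip_width: 0.0134
```

Seated with 4 N. Quarter turn about the key's own axis.

>>> carry_out:
  deltas:
    - [0, 0, -0.0005, 0.00017, 0, -0.1122, 0]
    - [0, 0, 0, 0.00017, 0, -0.1122, 0]
    - [0, 0, 0, 0.00017, 0, -0.1122, 0]
    - [0, 0, 0, 0.00017, 0, -0.1122, 0]
    - [0, 0, 0, 0.00017, 0, -0.1122, 0]
    - [0, 0, 0, 0.00017, 0, -0.1122, 0]
    - [0, 0, 0, 0.00017, 0, -0.1122, 0]
    - [0, 0, 0, 0.00017, 0, -0.1122, 0]
    - [0, 0, 0, 0.00017, 0, -0.1122, 0]
    - [0, 0, 0, 0.00017, 0, -0.1122, 0]
    - [0, 0, 0, 0.00017, 0, -0.1122, 0]
    - [0, 0, 0, 0.00017, 0, -0.1122, 0]
    - [0, 0, 0, 0.00017, 0, -0.1122, 0]
    - [0, 0, 0, 0.00017, 0, -0.1122, 0]
    - [0, 0, 0, 0, 0, 0, 0]
    - [0, 0, 0, 0, 0, 0, 0]
    - [0, 0, 0, 0, 0, 0, 0]

```text
t: 17.97
position: [0.6161, 0.1677, 0.0757]
orientation: [[0.958, -0.0, -0.285], [0.285, -0.0, 0.958], [-0.0, -1.0, -0.0]]
ft_force: [0.9, -0.5, 0.4]
grip_width: 0.0129
```

>>> carry_out:
  deltas:
    - [0.03, 0, 0, 0, 0, 0, 0]
    - [0.03, 0, 0, 0, 0, 0, 0]
    - [0.05, 0, 0, 0, 0, 0, 0]
    - [0.05, 0, 0, 0, 0, 0, 0]
    - [0.05, 0, 0, 0, 0, 0, 0]
    - [0.05, 0, 0, 0, 0, 0, 0]
    - [0.05, 0, -0.01, 0, 0, 0, 0]
    - [0.05, 0, -0.015, 0, 0, 0, 0]
    - [0.05, 0, -0.02, 0, 0, 0, 0]
    - [0.05, 0, -0.02, 0, 0, 0, 0]
    - [0.05, 0, -0.02, 0, 0, 0, 0]
    - [0.05, 0, -0.02, 0, 0, 0, 0]
    - [0.05, 0.03, 0, 0, 0, 0, 0]
    - [0.05, 0, 0, 0, 0, 0, 0]
    - [0.05, 0, 0, 0, 0, 0, 0]
    - [0.05, 0, 0, 0, 0, 0, 0]

```text
t: 19.3
position: [0.6442, 0.1763, 0.1808]
orientation: [[0.957, -0.001, -0.289], [0.289, -0.0, 0.957], [-0.001, -1.0, -0.0]]
ft_force: [-0.6, -0.7, 0.1]
grip_width: 0.0503
```

```bash
python3 lid.py wend
python3 - <<'E'
from h import *
P=np.load('wend.npy'); im=cv2.imread('pics/wend.png')[:,:,::-1].astype(int); x,y,z=P[...,0],P[...,1],P[...,2]
r=(im[...,0]>90)&(im[...,1]<70)&(abs(x-.614)<.05)&(abs(y-.167)<.05)
t=r&(z>.097); print('top z',np.median(z[t]),cv2.minAreaRect(P[t][:,:2].astype(np.float32)*1000),'collar z',np.percentile(z[r&(z<.08)],[10,50,90]))
s=robot.get_state(); print(s['t'],s['ft_force'],s['position'])
E
```

```text
19.3 [0.6442 0.1763 0.1808] cam [0.564 0.153 0.324] axis [ 0.31   0.094 -0.946]
case 0.72 [ 5.669e-01  1.532e-01 -3.000e-04]
key 0.94 [ 0.5635 -0.0244  0.0247]
key 0.71 [0.6201 0.1658 0.065 ]
lid n [-1.1e-03 -6.0e-04  1.0e+00] z 0.06510926623292801
36319 ((575.824951171875, 155.60052490234375), (140.0155029296875, 130.65927124023438), 16.864368438720703)
top z 0.10290646647040344 ((615.3621215820312, 168.8634033203125), (45.15947723388672, 13.605147361755371), 16.301183700561523) collar z [0.06813953 0.06911745 0.06988337]
19.5 [-0.47386073 -1.20132401 -1.1271    ] [0.64404945 0.17631794 0.18054536]
```

View pics/wend.png

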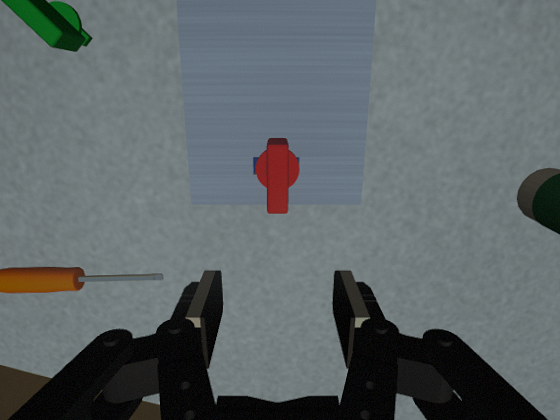

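The key stands centred in the slot (277,170), with slot ends showing on both sides of the collar. Its grip lies across the slot, its collar is flat on the shut lid, and the gripper is clear.

```bash
python3 -c "
from h import *
print(robot.hand_in())"
```

```text
the job is handed in; nothing more can be done
None
```

I shut the lid, took the red key from the rack, put it down through the slot until its collar sat on the lid, gave it a quarter turn, let go and handed the job in at about 19.5 s. Nothing I saw suggests a failed step, but the hand-in gives no verdict.

**Last checks, from the wrist camera after letting go:**
- **Lid:** it is flat, with its top at 65.1 mm.
- **Key height:** its top is at 102.9 mm and its collar's upper face at 69 mm, so the collar is resting on the lid.
- **Key position:** its centre is about 2 mm from the slot centre I had measured (limit 6 mm).
- **Key turn:** its grip is at 16.3° and the lid's x axis at 16.9°, so the head is within 1° of square across the slot.
- **Gripper:** it is open and about 80 mm above the key's top.

**What disagreed:**
- **Slot position:** an early reading was about 4 mm off from later ones. Two clear views 90° apart then agreed within 0.2 mm, and I used those.
- **Key by the network:** in the last picture it put the key 6 mm off along x. I relied on depth and the picture instead, which show the collar centred in the slot.

The arm did not go near the can, screwdriver or bin, and I saw no sign that the pin had moved. I did not measure their positions again at the end.

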